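# Crank the fruit trough over into the basin

### The job

Bring the empty pale-blue basin up against the front of the tipping stand, upright and centred under the lip of the steel trough. Then turn the black-knobbed crank clockwise (as seen from above), about four turns, until the pointer on the trough has climbed one division to the upper mark of the white gauge post, so that both oranges roll out into the basin and the trough stays at that mark. Do not handle the oranges or push the trough itself, and leave the mug, jar and rice bowl where they stand.

Things in the scene. Friction and masses are not known exactly. Their poses are not given: they have to be found in the camera images.
- stand: Fixed tipping stand, place and yaw vary. Origin on the counter under the trough's hinge line, mid-trough; -x is the pouring side (towards the robot), z up. Base plate 12 mm thick: x 0 to 170, y -100 to 200 mm. Hinge uprights 131 mm tall at x 18, y +-58. Grey gearbox 85 x 70 x 140 mm tall centred at x -5, y 160. White gauge post 210 mm tall at x 140, y -90, lower mark 95, upper 155 mm up.
- crank_axis (a point): Point on the vertical axis of the crank, at the centre of the top face of the steel crank wheel (124 mm diameter, 10 mm thick); 162 mm above the counter, at x = -10 mm, y = 160 mm of the stand. Only a hub of 14 mm radius stands 4 mm proud of the wheel.
- knob_mid (a point): Centre of the black crank knob: an upright cylinder, 24 mm diameter, 45 mm tall, standing on the wheel 45 mm from the crank axis, and spinning freely on its own pin. It can be pushed round from behind with closed fingertips, or loosely held and led round, with 2 to 4 N. Centre 186 mm, top 208 mm above the counter.
- crank (a joint): Angle turned by the crank wheel in rad, growing clockwise as seen from above; counts on over many turns (the stops are at about -4.8 and +36). At 0 the knob lies towards the stand's -x from the axis. Starts between -2.2 and 2.2. Pointer exactly at the upper mark at 25.13 (four turns). Self-locking: stays where left.
- trough: Open steel trough that tips about its hinge line (its origin: 115 mm above the stand's origin), 74 mm wide, 45 mm high walls, reaching 136 mm back from the hinge and 25 mm forward of it to the open lip. The two oranges lie in a row in it. It rises at the back when the crank is turned clockwise; tilt = crank angle / 60. At crank 0 it leans back 8 degrees; level at 8.4; at the upper mark it slopes 16 degrees to its lip.
- lip (a point): Middle of the trough's open front edge, on its floor; about 118 mm above the counter. The basin (70 mm tall) passes under it.
- pointer (a point): Tip of the dark pointer tab (5 mm thick) at the rear right (-y) of the trough, beside the gauge post.
- upper_mark (a point): Upper mark (a dark rib, 6 mm thick) on the gauge post: at the same height as the pointer when the trough is where it should end.
- basin: Loose round pale-blue plastic basin, 170 mm across at the rim, 160 mm at the foot, 70 mm tall, wall 5 mm thick, floor 6 mm thick, 0.3 to 0.5 kg. Origin at the centre of its underside, z up. It can be slid by pinching or hooking its rim or pushing its wall.
- basin_center (a point): Centre of the basin, half-way up (35 mm).
- basin_spot (a point): Point on the counter where the middle of the basin belongs: 90 mm in front (-x of the stand) of the stand's origin. There the basin's foot is 10 mm and its rim 5 mm from touching the stand's front edge plane.
- orange0_center (a point): Centre of the orange nearest the lip; 62 mm diameter, about 130 g.
- orange1_center (a point): Centre of the rear orange, 62 mm diameter.
- mug: Bystander: white mug, 80 mm across, 95 mm tall; origin at the centre of its foot.
- jar: Bystander: amber glass jar, 72 mm across, 110 mm tall; origin at the centre of its foot.
- rice_bowl: Bystander: white rice bowl, 120 mm across, 55 mm tall; origin at the centre of its foot.
Mind the look-alikes: they are no part of the job. Leave any red or turquoise look-alike of the basin alone.

How it is judged (in metres and radians):
On the way, in this order (a step that is already met when the one before it is completed fails the run):
1. the basin stands on the counter at its spot under the lip, while the trough still leans back (horizontal distance between basin_center and basin_spot below 0.03 m and angle between basin's own z axis and vertical below 0.08 rad and height (world z) of basin below 0.01 m and value of joint crank below 5.4 rad), for 0.2 s.
2. the crank has tipped the trough forward and both oranges are in the basin (value of joint crank above 9 rad and horizontal distance between each of orange0_center, orange1_center and basin_center below 0.075 m and height (world z) of each of orange0_center, orange1_center below 0.075 m), for 0.2 s.
At the end, for the whole second after the job is handed in: The trough rests with its pointer at the upper mark (crank at 25.13 rad, within 2.1 rad, i.e. a third of a turn of the crank or 5 mm at the pointer), both oranges lie in the basin, and the basin stands upright and still on the counter with its centre within 30 mm of its spot under the lip (value of joint crank between 23.03 and 27.23 rad and velocity of joint crank between -0.2 and 0.2 rad/s and horizontal distance between basin_center and basin_spot below 0.03 m and angle between basin's own z axis and vertical below 0.08 rad and height (world z) of basin below 0.01 m and linear speed of basin below 0.02 m/s and horizontal distance between each of orange0_center, orange1_center and basin_center below 0.075 m and height (world z) of each of orange0_center, orange1_center below 0.075 m); the robot touches nothing.
It fails at once if the robot touches an orange (contact force between any of the fingers, the arm and orange0 above 0.5 N or contact force between any of the fingers, the arm and orange1 above 0.5 N).
It fails at once if the robot pushes on the trough itself (contact force between any of the fingers, the arm and trough above 4 N).
It fails at once if the mug, jar or rice bowl is shoved or knocked over (distance of any of mug, jar, rice_bowl from where it was at the start of the episode above 0.03 m or angle between any of mug, jar, rice_bowl's own z axis and vertical above 0.3 rad).
It also fails if it takes over 72 s, if anything falls off the work surface, if the arm or the gripper's body presses on something with over 40 N, if the wrist force passes 120 N, or if a joint passes its speed limit or range.

### The arm

A 6-joint arm with a two-finger parallel gripper is mounted at the origin on the work surface. World frame = base frame: x ahead of the robot, y to its left, z up, the work surface at z = 0. Lengths are in mm, angles in degrees, forces in N, time in s.
With the tool pointing down it reaches from about 300 to 850 mm from the base axis. Payload 4.2 kg.
Tool frame: the origin (TCP) lies at the very end of the fingers, on their centre line; the grasp point (between the pads) lies 19 mm behind it (env.grasp_offset is the distance from the TCP to the grasp point, in mm); z points along the fingers, y is the line along which they close (so a half turn about z gives the same grasp; the last joint's range is limited). The gripper opens to 91 mm and grips with 3 to 60 N. Pads are 32 mm wide; open, the fingers measure 118 mm over their backs; the gripper's body (76 mm by 178 mm) begins 60 mm behind the grasp point.
Start: joints at [-77.464, 18.312, 89.639, -0, 72.044, -1.146], TCP at [136.011, -558.699, 213.976] pointing down, gripper open.
Joint ranges: [-177.97, 177.97], [-48.28, 115.42], [12.27, 149.76], [-77.06, 257.06], [2.81, 150.46], [-146.56, 146.56]. Speed limits (degrees/s): [147.25, 147.25, 180, 180, 180, 180].

### API

Orientations are given as [roll, pitch, yaw] about the fixed x, y, z axes, in that order (R = Rz(yaw) Ry(pitch) Rx(roll)).
In Python, from workcell import env gives the robot as it stands. The module is installed in compiled form; this text tells all that it offers.
- The arm moves only by the tool send_rows, never from a script. Its argument "motion" is a list of rows, each an object of numbers: "tx", "ty", "tz": the shift along the tool's x, y, z in units of 500 mm (1.0 is 500 mm); "rx", "ry", "rz": the turn, a rotation vector about the tool's x, y, z in units of 30 degrees (1.0 is 30 degrees); "gripper": the closure, from -1 (fully open) to 1 (shut). In form: [{"tx": .., "ty": .., "tz": .., "rx": .., "ry": .., "rz": .., "gripper": ..}, ...]. A call has 1 to 12 rows; each row shifts and turns the commanded pose from where the row before left it, along the tool's axes as they then stand; what a row does not reach is not made up. A row lasts 1/8 s, in which the tool goes at most 62.5 mm and 10.7 degrees, less where a joint would pass 70% of its speed; a pose out of reach is approached as far as the arm can. A call with a number of a shift or a turn outside -1 to 1 is refused whole. A call with a gripper value outside its range is refused whole. The fingers move at their own pace and stop on an object; "grip_force" is the grip in N (left out, the last holds). Time passes only in rows, so rows that do not move let the fingers close. It gives the time, the measured TCP pose, the force, the opening and the grip force at its end, in the units of the state.
- env.state(): the state, without advancing time (a new reading comes with each control period).
- env.grab_frame(name): name is "scene" or "top" or "wrist"; returns a dict with "frame" (480x640x3 uint8, red, green, blue), "vertical_fov" (degrees; the focal length in pixels is half the picture's height over the tangent of half this angle, whatever the lens; pixels are square), "cx", "cy" (the principal point, pixels), "rvec" (rotation vector, rad) and "tvec" (3), from world to camera coordinates, as OpenCV has them; the wrist camera has in their place "T_tool_cam" (4x4, takes a point from camera to tool coordinates, whose origin is the TCP and whose axes are the flange's). Camera axes: x right, y down, z forward; pixel columns grow to the right and rows downward; lengths in mm; the calibration is good to about 2 mm. A picture is of the moment at which its call begins: read the wrist's pose just before it. There is no depth.
- env.job_done(): hands the job in; it is judged then, once.
The state is a dict: "time_s": time; "qpos": joint angles; "qvel": joint speeds; "effort": joint torques, N m; "ee_pos": TCP position; "ee_rot": TCP orientation; "force": force on the tool from outside, world axes, zero at the start; "torque": the same for the moment, N m; "gripper_width": finger opening in mm; "gripper_force": force on a finger pad.
Only numpy, scipy, OpenCV 4.12 (cv2) and the standard library are available. Lean on these libraries where they do the work, as an engineer would, in place of code of your own. Each camera call takes 0.05 s, during which the arm holds its last target. There are 200 camera calls.

## Working session

There is one attempt and no reset: what is moved stays moved. The work goes in short steps, Python scripts to look and compute and a tool call to move; the robot and the scene stay as the last step left them, time stands still between calls to the robot, and variables do not carry over. Pictures are saved under pics/ and viewed, at most 10 in all, crops included, and the job is handed in when it is done.

Besides the shell and the picture viewer there is one more tool, called after "Call:" as name(argument=value, ...), one argument or row to a line, values as JSON. send_rows: Moves the arm, as the interface text tells. Shifts and turns lie within -1 to 1; 1 stands for 500 mm of shift or 30 degrees of turn. Its arguments: {"type":"object","properties":{"motion":{"type":"array"},"grip_force":{"type":"number"}},"required":["motion"]}

```bash
mkdir -p pics; cat > h.py <<'E'
import numpy as np, cv2
from workcell import env
def grab(n):
    s=env.state(); g=env.grab_frame(n); g['s']=s
    f=240/np.tan(np.radians(g['vertical_fov'])/2)
    g['K']=np.array([[f,0,g['cx']],[0,f,g['cy']],[0,0,1]])
    if 'rvec' in g:
        g['R']=cv2.Rodrigues(np.array(g['rvec'],float))[0]; g['t']=np.array(g['tvec'],float).ravel()
    return g
def save(g,p): cv2.imwrite(p,g['frame'][:,:,::-1])
def ray(g,u,v,z):
    d=g['R'].T@np.linalg.inv(g['K'])@[u,v,1]; c=-g['R'].T@g['t']
    return c+d*(z-c[2])/d[2]
def proj(g,P):
    q=g['K']@(g['R']@np.array(P,float)+g['t']); return q[:2]/q[2]
E
python3 - <<'E'
from h import *
import pickle
a=grab('scene');b=grab('top');save(a,'pics/scene.png');save(b,'pics/top.png')
pickle.dump((a,b),open('ab.pkl','wb'))
s=a['s'];print(s)
for g in(a,b):print(-g['R'].T@g['t'],g['K'][0,0])
E
```

```text
{'time_s': 0.0, 'qpos': array([-7.74657875e+01,  1.83492883e+01,  8.97069230e+01, -3.85559711e-05,
        7.20433874e+01, -1.14535622e+00]), 'qvel': array([-0.0507371 ,  0.01422762, -0.00284463, -0.05199434,  0.08573031,
       -0.00542788]), 'effort': array([ 6.78480192e-04, -4.12463343e+01, -2.31976962e+01,  7.28923618e-02,
        4.57210641e-02, -1.62722918e-04]), 'ee_pos': array([ 135.8777551 , -558.18874442,  213.14036485]), 'ee_rot': array([-1.79900421e+02, -1.95421661e-03,  1.36795789e+01]), 'force': array([ 1.33965062, -0.23927361,  0.2178474 ]), 'torque': array([0.018675  , 0.02500469, 0.00197036]), 'gripper_force': 0.0, 'gripper_width': 91.01849292761757}
[1683.81799572   93.04368711 1391.28175647] 581.167228370659
[ 150.22251437  -68.50702415 1591.76889324] 584.5594868023671
```

View pics/top.png

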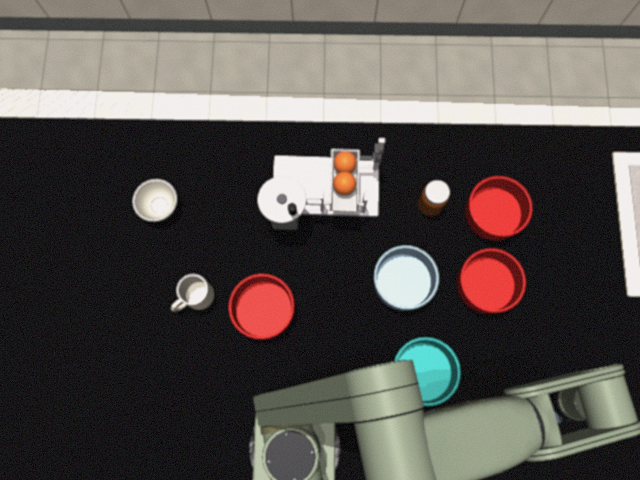

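View pics/scene.png

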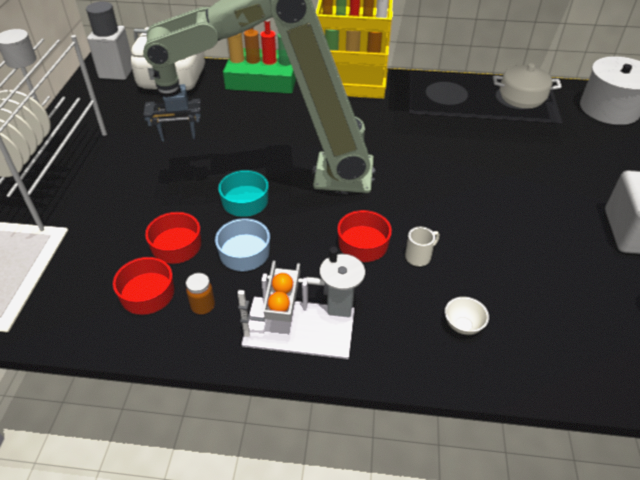

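The pale-blue basin is at top (406,278) / scene (243,244). The look-alikes are turquoise at top (428,371) and red at (262,306), (492,280) and (500,208). The crank wheel is at top (282,200) with its knob at (292,209). I'll confirm these in an enlarged crop and measure.

```bash
python3 - <<'E'
from h import *
import pickle
a,b=pickle.load(open('ab.pkl','rb'))
crop=b['frame'][130:330,220:460]; cv2.imwrite('pics/crop.png',cv2.resize(crop,None,fx=3,fy=3,interpolation=cv2.INTER_CUBIC)[:,:,::-1])
def big(m):
    c=max(cv2.findContours(m,cv2.RETR_EXTERNAL,cv2.CHAIN_APPROX_NONE)[0],key=cv2.contourArea); return c
for n,g,roi in(('top',b,(360,235,450,320)),('scene',a,(205,212,280,275))):
    hsv=cv2.cvtColor(g['frame'],cv2.COLOR_RGB2HSV)
    m=cv2.inRange(hsv,(96,25,90),(118,160,255)); k=np.zeros_like(m);x0,y0,x1,y1=roi;k[y0:y1,x0:x1]=255
    c=big(m&k); x,y,w,h=cv2.boundingRect(c); e=cv2.fitEllipse(c)
    print(n,x,y,w,h,e, ray(g,*e[0],70), ray(g,*e[0],35))
g=b;hsv=cv2.cvtColor(g['frame'],cv2.COLOR_RGB2HSV)
# plate corners
m=cv2.inRange(hsv,(0,0,190),(180,50,255)); k=np.zeros_like(m);k[145:225,250:395]=255
c=big(m&k);print('white',cv2.boundingRect(c))
for p in cv2.approxPolyDP(c,2.5,True)[:,0]: print(p,ray(g,*p,12).round(),ray(g,*p,162).round())
k=np.zeros_like(m);k[140:210,325:365]=255
mo=cv2.inRange(hsv,(3,150,120),(22,255,255))&k
ys,xs=np.nonzero(mo);print('or',xs.mean(),ys.mean(),xs.min(),xs.max(),ys.min(),ys.max())
E
```

```text
top 373 245 66 65 ((405.4209899902344, 278.3125), (60.936763763427734, 61.46059799194336), 150.70497131347656) [ 435.3627835  -284.79020106   70.        ] [ 441.92088142 -289.76461683   35.        ]
scene 215 218 56 53 ((242.78253173828125, 243.46820068359375), (53.040931701660156, 54.99116516113281), 83.2414321899414) [ 468.79083444 -276.75402374   70.        ] [ 436.60545805 -286.54975414   35.        ]
white (258, 156, 75, 66)
[276 156] [799.  74.  12.] [737.  61. 162.]
[274 177] [735.  78.  12.] [679.  64. 162.]
[263 185] [710. 108.  12.] [657.  92. 162.]
[258 196] [677. 121.  12.] [627. 103. 162.]
[262 212] [630. 108.  12.] [584.  91. 162.]
[270 219] [610.  85.  12.] [566.  70. 162.]
[287 221] [605.  37.  12.] [561.  27. 162.]
[292 218] [614.  23.  12.] [570.  14. 162.]
[286 209] [640.  41.  12.] [593.  30. 162.]
[289 202] [661.  33.  12.] [612.  23. 162.]
[296 204] [655.  13.  12.] [607.   5. 162.]
[298 213] [628.   6.  12.] [583.  -1. 162.]
[304 207] [646. -10.  12.] [599. -16. 162.]
[309 212] [632. -24.  12.] [586. -29. 162.]
[319 213] [629. -53.  12.] [584. -54. 162.]
[318 205] [653. -49.  12.] [605. -51. 162.]
[304 203] [658. -10.  12.] [610. -15. 162.]
[306 200] [667. -15.  12.] [618. -20. 162.]
[319 203] [659. -52.  12.] [611. -54. 162.]
[322 197] [677. -60.  12.] [627. -61. 162.]
[328 213] [630. -78.  12.] [584. -77. 162.]
[332 213] [630. -89.  12.] [584. -87. 162.]
[328 209] [642. -78.  12.] [595. -77. 162.]
[332 158] [795. -87.  12.] [734. -86. 162.]
or 344.3863636363636 172.38903743315507 334 355 152 193
```

View pics/crop.png

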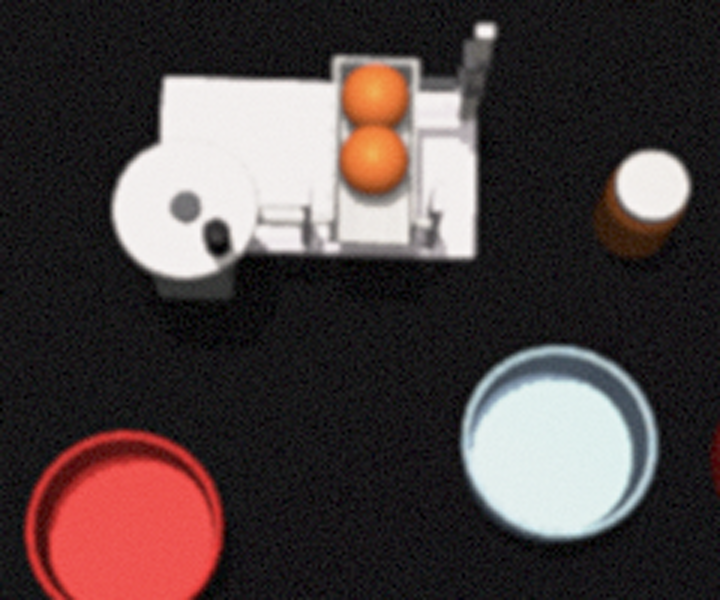

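The crop shows the pale-blue basin's rim centred at about crop (559,441). It shows the wheel hub at (186,207), the knob on the robot side of the wheel, plate corners at (163,76) and (476,258), and no other pale-blue item. Next I'll fit the stand pose.

```bash
python3 - <<'E'
from h import *
import pickle
from scipy.optimize import least_squares
a,b=pickle.load(open('ab.pkl','rb'))
F=lambda u,v,z: ray(b,220+u/3,130+v/3,z)   # crop px
pts=[((163,76),12,(170,200)),((476,258),12,(0,-100)),((185.5,208),163,(-10,160)),((374,254),118,None)]
for p,z,s in pts: print(p,F(*p,z).round(1),s)
W=np.array([F(*p,z)[:2] for p,z,s in pts[:3]]);S=np.array([s for *_,s in pts[:3]],float)
f=lambda q:(S@np.array([[np.cos(q[2]),np.sin(q[2])],[-np.sin(q[2]),np.cos(q[2])]])+q[:2]-W).ravel()
r=least_squares(f,[600,-100,0]);x,y,t=r.x;print('stand',x,y,np.degrees(t),r.fun.round(1))
R=np.array([[np.cos(t),-np.sin(t)],[np.sin(t),np.cos(t)]])
for n,s in dict(spot=(-90,0),axis=(-10,160),lip=(-25,0),post=(140,-90)).items():print(n,(R@s+r.x[:2]).round(1))
for z in(208,186):
  print('knob',z,F(216,228 if z>200 else 236,z).round(1))
print('basin',F(559.5,441,70),'foot floor',F(553,458,6))
for nm,p,z in(('jar',(653,186),110),):print(nm,F(*p,z))
print('red',F(125,525,70)); print('mug',ray(b,195,291,95))
# verify in scene
for s,z in(((-10,160),163),((170,200),12),((170,-100),12)):print(proj(a,[*(R@s+r.x[:2]),z]).round(1))
E
```

```text
(163, 76) [801.   79.2  12. ] (170, 200)
(476, 258) [ 623.2 -220.8   12. ] (0, -100)
(185.5, 208) [618.7  41.7 163. ] (-10, 160)
(374, 254) [ 593.8 -121.3  118. ] None
stand 625.977475843636 -118.92860580062778 -1.1085459073811068 [-1.2 -1.4  0.8  1.9  0.4 -0.4]
spot [ 536.  -117.2]
axis [619.1  41.2]
lip [ 601.  -118.4]
post [ 764.2 -211.6]
knob 208 [587.   12.5 208. ]
knob 186 [586.9  13.6 186. ]
basin [ 438.93590706 -287.70269789   70.        ] foot floor [ 435.13954794 -290.6902335     6.        ]
jar [ 663.03214072 -368.98563755  110.        ]
red [358.39381457  92.4602549   70.        ]
mug [388.61512855 263.86593128  95.        ]
[340.9 269.1]
[346.7 355.5]
[240.3 342.9]
```

Call:
send_rows(
  motion=[
    {"rz":-0.318,"gripper":0.12},
    {"rz":-0.318,"gripper":0.12},
    {"rz":-0.318,"gripper":0.12},
    {"rz":-0.318,"gripper":0.12},
    {"rz":-0.318,"gripper":0.12},
    {"rz":-0.318,"gripper":0.12},
    {"rz":-0.318,"gripper":0.12},
    {"rz":-0.318,"gripper":0.12},
    {"tx":0.07,"ty":0.06,"gripper":0.12},
    {"tx":0.07,"ty":0.06,"gripper":0.12},
    {"tx":0.07,"ty":0.06,"gripper":0.12},
    {"gripper":0.12},
  ],
)

```text
invalid input at $.motion[0]: expected keys tx, ty, tz, rx, ry, rz, gripper
```

Call:
send_rows(
  motion=[
    {"tx":0,"ty":0,"tz":0,"rx":0,"ry":0,"rz":-0.318,"gripper":0.12},
    {"tx":0,"ty":0,"tz":0,"rx":0,"ry":0,"rz":-0.318,"gripper":0.12},
    {"tx":0,"ty":0,"tz":0,"rx":0,"ry":0,"rz":-0.318,"gripper":0.12},
    {"tx":0,"ty":0,"tz":0,"rx":0,"ry":0,"rz":-0.318,"gripper":0.12},
    {"tx":0,"ty":0,"tz":0,"rx":0,"ry":0,"rz":-0.318,"gripper":0.12},
    {"tx":0,"ty":0,"tz":0,"rx":0,"ry":0,"rz":-0.318,"gripper":0.12},
    {"tx":0,"ty":0,"tz":0,"rx":0,"ry":0,"rz":-0.318,"gripper":0.12},
    {"tx":0,"ty":0,"tz":0,"rx":0,"ry":0,"rz":-0.318,"gripper":0.12},
    {"tx":0.07,"ty":0.06,"tz":0,"rx":0,"ry":0,"rz":0,"gripper":0.12},
    {"tx":0.07,"ty":0.06,"tz":0,"rx":0,"ry":0,"rz":0,"gripper":0.12},
    {"tx":0.07,"ty":0.06,"tz":0,"rx":0,"ry":0,"rz":0,"gripper":0.12},
    {"tx":0,"ty":0,"tz":0,"rx":0,"ry":0,"rz":0,"gripper":0.12},
  ],
)

```text
time_s: 1.6
ee_pos: [227.2, -451.4, 213.8]
ee_rot: [-180.0, -0.1, 90.2]
force: [-1.2, 0.4, -0.5]
gripper_width: 40.2
gripper_force: 0.0
```

Call:
send_rows(
  motion=[
    {"tx":0.0654,"ty":0.0514,"tz":0,"rx":0,"ry":0,"rz":0,"gripper":0.12},
    {"tx":0.0654,"ty":0.0514,"tz":0,"rx":0,"ry":0,"rz":0,"gripper":0.12},
    {"tx":0.0654,"ty":0.0514,"tz":0,"rx":0,"ry":0,"rz":0,"gripper":0.12},
    {"tx":0.0654,"ty":0.0514,"tz":0,"rx":0,"ry":0,"rz":0,"gripper":0.12},
    {"tx":0.0654,"ty":0.0514,"tz":0,"rx":0,"ry":0,"rz":0,"gripper":0.12},
    {"tx":0,"ty":0,"tz":0.08,"rx":0,"ry":0,"rz":0,"gripper":0.12},
    {"tx":0,"ty":0,"tz":0.08,"rx":0,"ry":0,"rz":0,"gripper":0.12},
    {"tx":0,"ty":0,"tz":0,"rx":0,"ry":0,"rz":0,"gripper":0.12},
    {"tx":0,"ty":0,"tz":0,"rx":0,"ry":0,"rz":0,"gripper":0.12},
  ],
)

```text
time_s: 2.72
ee_pos: [355.1, -291.4, 135.1]
ee_rot: [179.9, 0.1, 90.0]
force: [-0.3, 0.3, 0.2]
gripper_width: 40.3
gripper_force: 0.0
```

```bash
cat >> h.py <<'E'
from scipy.spatial.transform import Rotation as Ro
def wrist():
    g=grab('wrist');s=g['s'];T=np.eye(4);T[:3,:3]=Ro.from_euler('xyz',s['ee_rot'],degrees=True).as_matrix();T[:3,3]=s['ee_pos']
    M=np.linalg.inv(T@np.array(g['T_tool_cam']));g['R'],g['t']=M[:3,:3],M[:3,3];return g
E
python3 - <<'E'
from h import *
g=wrist();save(g,'pics/w1.png');print(g['s']['ee_pos'],g['s']['ee_rot'],-g['R'].T@g['t'],proj(g,[355.5,-288,70]))
E
```

```text
[ 355.11367868 -291.39733802  135.05417126] [1.79921045e+02 8.35901081e-02 8.99621323e+01] [ 355.05395538 -224.73859471  305.07280348] [316.30271035 248.95764145]
```

View pics/w1.png

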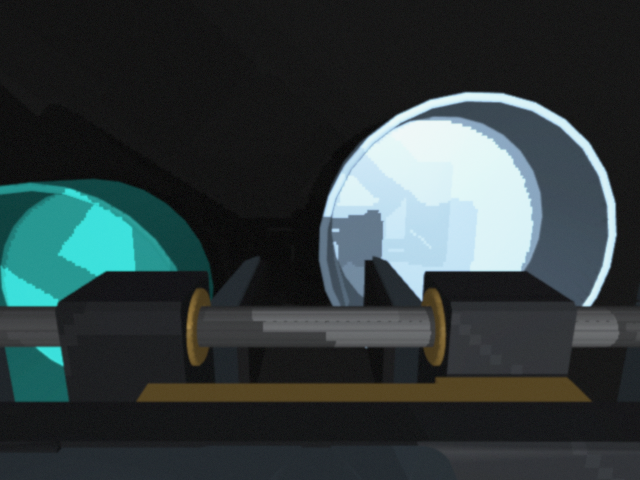

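The wrist view shows the pale-blue rim's left edge at column 319 (wall about 319–329) and the turquoise rim ending at column 213, clear of the left finger. The basin centre comes out near (442,-284), so I'll shift +4 mm in x and +6 mm in y, descend and pinch.

Call:
send_rows(
  motion=[
    {"tx":0.012,"ty":0.008,"tz":0,"rx":0,"ry":0,"rz":0,"gripper":0.12},
    {"tx":0,"ty":0,"tz":0.07,"rx":0,"ry":0,"rz":0,"gripper":0.12},
    {"tx":0,"ty":0,"tz":0.07,"rx":0,"ry":0,"rz":0,"gripper":0.12},
    {"tx":0,"ty":0,"tz":0.05,"rx":0,"ry":0,"rz":0,"gripper":0.12},
    {"tx":0,"ty":0,"tz":0,"rx":0,"ry":0,"rz":0,"gripper":0.12},
    {"tx":0,"ty":0,"tz":0,"rx":0,"ry":0,"rz":0,"gripper":1},
    {"tx":0,"ty":0,"tz":0,"rx":0,"ry":0,"rz":0,"gripper":1},
    {"tx":0,"ty":0,"tz":0,"rx":0,"ry":0,"rz":0,"gripper":1},
    {"tx":0,"ty":0,"tz":0,"rx":0,"ry":0,"rz":0,"gripper":1},
    {"tx":0,"ty":0,"tz":0,"rx":0,"ry":0,"rz":0,"gripper":1},
  ],
  grip_force=15,
)

```text
time_s: 4.03
ee_pos: [359.9, -285.4, 39.9]
ee_rot: [179.8, 0.1, 89.9]
force: [1.1, -2.0, 4.7]
gripper_width: 9.0
gripper_force: 15.0
```

Call:
send_rows(
  motion=[
    {"tx":0.034,"ty":0.019,"tz":0,"rx":0,"ry":0,"rz":0,"gripper":1},
    {"tx":0.034,"ty":0.019,"tz":0,"rx":0,"ry":0,"rz":0,"gripper":1},
    {"tx":0.034,"ty":0.019,"tz":0,"rx":0,"ry":0,"rz":0,"gripper":1},
    {"tx":0.034,"ty":0.019,"tz":0,"rx":0,"ry":0,"rz":0,"gripper":1},
    {"tx":0.034,"ty":0.019,"tz":0,"rx":0,"ry":0,"rz":0,"gripper":1},
    {"tx":0.034,"ty":0.019,"tz":0,"rx":0,"ry":0,"rz":0,"gripper":1},
    {"tx":0.034,"ty":0.019,"tz":0,"rx":0,"ry":0,"rz":0,"gripper":1},
    {"tx":0.034,"ty":0.019,"tz":0,"rx":0,"ry":0,"rz":0,"gripper":1},
    {"tx":0.034,"ty":0.019,"tz":0,"rx":0,"ry":0,"rz":0,"gripper":1},
    {"tx":0.03,"ty":0.017,"tz":0,"rx":0,"ry":0,"rz":0,"gripper":1},
    {"tx":0,"ty":0,"tz":0,"rx":0,"ry":0,"rz":0,"gripper":1},
    {"tx":0,"ty":0,"tz":0,"rx":0,"ry":0,"rz":0,"gripper":1},
  ],
)

```text
time_s: 5.52
ee_pos: [453.3, -116.6, 39.8]
ee_rot: [179.9, 0.1, 90.0]
force: [-0.1, -1.9, 6.7]
gripper_width: 13.0
gripper_force: 15.1
```

```bash
python3 - <<'E'
from h import *
a=grab('scene');b=grab('top')
x=np.hstack([cv2.resize(b['frame'][130:300,250:450],(400,340)),cv2.resize(a['frame'][190:360,190:390],(400,340))])
cv2.imwrite('pics/c2.png',x[:,:,::-1]);print(a['s']['ee_pos'],a['s']['gripper_width'])
E
```

```text
[ 453.28153462 -116.58319268   39.78774048] 12.965439069897677
```

View pics/c2.png

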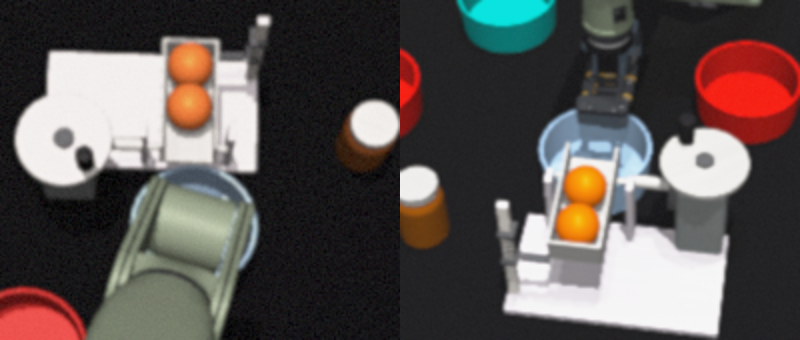

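The basin is at the stand's front but seems to lag about 16 mm in y and x (rim columns 315–378 in the full frame). I'll release, raise and measure from the wrist camera.

Call:
send_rows(
  motion=[
    {"tx":0,"ty":0,"tz":0,"rx":0,"ry":0,"rz":0,"gripper":0.12},
    {"tx":0,"ty":0,"tz":0,"rx":0,"ry":0,"rz":0,"gripper":0.12},
    {"tx":0,"ty":0,"tz":0,"rx":0,"ry":0,"rz":0,"gripper":0.12},
    {"tx":0,"ty":0,"tz":-0.06,"rx":0,"ry":0,"rz":0,"gripper":0.12},
    {"tx":0,"ty":0,"tz":-0.1,"rx":0,"ry":0,"rz":0,"gripper":0.12},
    {"tx":0,"ty":0,"tz":-0.1,"rx":0,"ry":0,"rz":0,"gripper":0.12},
    {"tx":0,"ty":-0.1,"tz":-0.02,"rx":0,"ry":0,"rz":0,"gripper":0.12},
    {"tx":0,"ty":-0.1,"tz":0,"rx":0,"ry":0,"rz":0,"gripper":0.12},
    {"tx":0,"ty":0,"tz":0,"rx":0,"ry":0,"rz":0,"gripper":0.12},
  ],
)

```text
time_s: 6.75
ee_pos: [348.9, -115.5, 178.6]
ee_rot: [-179.9, -0.0, 89.9]
force: [0.9, -0.7, 0.5]
gripper_width: 40.2
gripper_force: 0.0
```

```bash
cat > bas.py <<'E'
from h import *
def bl(g,roi=None):
    hsv=cv2.cvtColor(g['frame'],cv2.COLOR_RGB2HSV);m=cv2.inRange(hsv,(93,20,80),(120,170,255))
    if roi: k=np.zeros_like(m);x0,y0,x1,y1=roi;k[y0:y1,x0:x1]=255;m&=k
    m=cv2.morphologyEx(m,cv2.MORPH_OPEN,np.ones((3,3)))
    c=max(cv2.findContours(m,cv2.RETR_EXTERNAL,cv2.CHAIN_APPROX_NONE)[0],key=cv2.contourArea)
    return cv2.convexHull(c)[:,0]
def fit(g,roi=None):
    # rim points lie on z=70 plane; circle of known radius 85, robust
    from scipy.optimize import least_squares
    P=np.array([ray(g,u,v,70)[:2] for u,v in bl(g,roi)])
    r=least_squares(lambda q:np.hypot(*(P-q).T)-85,P.mean(0),loss='soft_l1',f_scale=2)
    return r.x,np.percentile(abs(np.hypot(*(P-r.x).T)-85),[50,80]),P.min(0),P.max(0)
E
python3 - <<'E'
from bas import *
w=wrist();b=grab('top');a=grab('scene')
save(w,'pics/w2.png')
print(w['s']['ee_pos'])
for n,g in(('w',w),('t',b)):
    print(n,fit(g,(290,190,420,300) if n=='t' else None))
x=np.hstack([cv2.resize(b['frame'][130:300,250:450],(400,340)),cv2.resize(w['frame'],(400,340))])
cv2.imwrite('pics/c3.png',x[:,:,::-1])
E
```

```text
[ 348.85777459 -115.45792332  178.6003198 ]
w (array([ 515.83269641, -124.77192745]), array([1.51982794, 6.50614232]), array([ 433.3515749 , -164.50672871]), array([570.76756406, -44.0035107 ]))
t (array([ 532.03514279, -129.05414665]), array([1.67966007, 2.42682366]), array([ 475.21079431, -215.61988302]), array([613.2737952 , -41.15833472]))
```

View pics/c3.png

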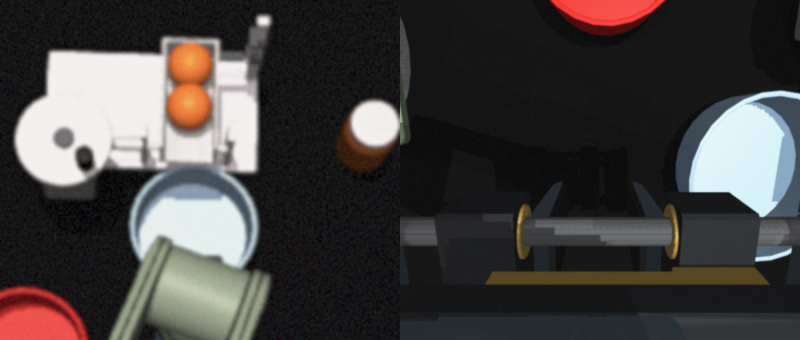

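The basin now reads about (530,-128) against its spot at (536,-117), roughly 12 mm off and upright. I'll nudge it with closed fingertips from its -x/-y side.

Call:
send_rows(
  motion=[
    {"tx":-0.072,"ty":0.0545,"tz":0,"rx":0,"ry":0,"rz":0,"gripper":1},
    {"tx":-0.072,"ty":0.0545,"tz":0,"rx":0,"ry":0,"rz":0,"gripper":1},
    {"tx":-0.072,"ty":0.0545,"tz":0,"rx":0,"ry":0,"rz":0,"gripper":1},
    {"tx":-0.073,"ty":0.0545,"tz":0,"rx":0,"ry":0,"rz":0,"gripper":1},
    {"tx":0,"ty":0,"tz":0.1,"rx":0,"ry":0,"rz":0,"gripper":1},
    {"tx":0,"ty":0,"tz":0.1,"rx":0,"ry":0,"rz":0,"gripper":1},
    {"tx":0,"ty":0,"tz":0.087,"rx":0,"ry":0,"rz":0,"gripper":1},
    {"tx":0,"ty":0,"tz":0,"rx":0,"ry":0,"rz":0,"gripper":1},
  ],
)

```text
time_s: 7.9
ee_pos: [460.1, -259.5, 32.0]
ee_rot: [-179.6, -0.2, 90.0]
force: [-0.4, -0.7, 0.3]
gripper_width: 0.5
gripper_force: 0.0
```

Call:
send_rows(
  motion=[
    {"tx":0.0214,"ty":0.011,"tz":0,"rx":0,"ry":0,"rz":0,"gripper":1},
    {"tx":0.0214,"ty":0.011,"tz":0,"rx":0,"ry":0,"rz":0,"gripper":1},
    {"tx":0.0214,"ty":0.011,"tz":0,"rx":0,"ry":0,"rz":0,"gripper":1},
    {"tx":0.0107,"ty":0.0055,"tz":0,"rx":0,"ry":0,"rz":0,"gripper":1},
    {"tx":0.0107,"ty":0.0055,"tz":0,"rx":0,"ry":0,"rz":0,"gripper":1},
    {"tx":0.0107,"ty":0.0055,"tz":0,"rx":0,"ry":0,"rz":0,"gripper":1},
    {"tx":0.0107,"ty":0.0055,"tz":0,"rx":0,"ry":0,"rz":0,"gripper":1},
    {"tx":0,"ty":0,"tz":0,"rx":0,"ry":0,"rz":0,"gripper":1},
    {"tx":-0.02,"ty":-0.01,"tz":0,"rx":0,"ry":0,"rz":0,"gripper":1},
    {"tx":-0.02,"ty":-0.01,"tz":0,"rx":0,"ry":0,"rz":0,"gripper":1},
    {"tx":-0.02,"ty":-0.01,"tz":0,"rx":0,"ry":0,"rz":0,"gripper":1},
  ],
)

```text
time_s: 9.28
ee_pos: [473.3, -237.9, 35.2]
ee_rot: [-180.0, -0.0, 90.0]
force: [-0.0, -0.1, -0.0]
gripper_width: 0.2
gripper_force: 0.0
```

```bash
python3 - <<'E'
from bas import *
b=grab('top');a=grab('scene');print(b['s']['ee_pos'])
print(fit(b,(290,190,420,300)))
x=np.hstack([cv2.resize(b['frame'][130:300,250:450],(400,340)),cv2.resize(a['frame'][190:360,190:390],(400,340))])
cv2.imwrite('pics/c4.png',x[:,:,::-1])
E
```

```text
[ 473.34382174 -237.91596597   35.22471493]
(array([ 540.3505614 , -111.78521398]), array([1.33452569, 3.18904052]), array([ 500.09856331, -194.29908903]), array([616.10659789, -27.96339422]))
```

View pics/c4.png

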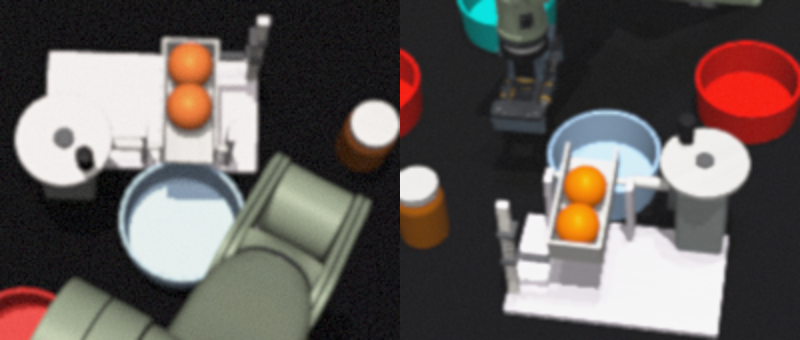

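The basin now sits at about (535,-111), within about 6 mm of the spot, upright and clear of the stand. Next I'll raise and go over the knob.

Call:
send_rows(
  motion=[
    {"tx":0,"ty":0,"tz":-0.1125,"rx":0,"ry":0,"rz":0,"gripper":1},
    {"tx":0,"ty":0,"tz":-0.1125,"rx":0,"ry":0,"rz":0,"gripper":1},
    {"tx":0,"ty":0,"tz":-0.1125,"rx":0,"ry":0,"rz":0,"gripper":1},
    {"tx":0,"ty":0,"tz":-0.1125,"rx":0,"ry":0,"rz":0,"gripper":1},
    {"tx":0,"ty":0,"tz":0,"rx":0,"ry":0,"rz":0,"gripper":-0.32},
    {"tx":0.1,"ty":0.0456,"tz":0,"rx":0,"ry":0,"rz":0,"gripper":-0.32},
    {"tx":0.1,"ty":0.0456,"tz":0,"rx":0,"ry":0,"rz":0,"gripper":-0.32},
    {"tx":0.1,"ty":0.0456,"tz":0,"rx":0,"ry":0,"rz":0,"gripper":-0.32},
    {"tx":0.1,"ty":0.0456,"tz":0,"rx":0,"ry":0,"rz":0,"gripper":-0.32},
    {"tx":0.102,"ty":0.0456,"tz":0,"rx":0,"ry":0,"rz":0,"gripper":-0.32},
    {"tx":0,"ty":0,"tz":0,"rx":0,"ry":0,"rz":0,"gripper":-0.32},
    {"tx":0,"ty":0,"tz":0,"rx":0,"ry":0,"rz":0,"gripper":-0.32},
  ],
)

```text
time_s: 10.88
ee_pos: [587.3, 13.6, 259.2]
ee_rot: [-179.9, 0.0, 90.0]
force: [0.6, -0.2, 0.1]
gripper_width: 60.0
gripper_force: 0.0
```

```bash
python3 - <<'E'
from h import *
g=wrist();save(g,'pics/w3.png');print(g['s']['ee_pos'],-g['R'].T@g['t'],g['K'][0,0])
for P in([587,13,208],[619,41,166],[601,-118,118]):print(P,proj(g,P))
import pickle;pickle.dump(g,open('w3.pkl','wb'))
E
```

```text
[587.27781404  13.58220043 259.19191092] [587.81290809  80.09627644 429.26657064] 427.46405667894714
[587, 13, 208] [315.48181686 262.82114247]
[619, 41, 166] [367.44164003 199.94454638]
[601, -118, 118] [332.8666785 384.4900349]
```

View pics/w3.png

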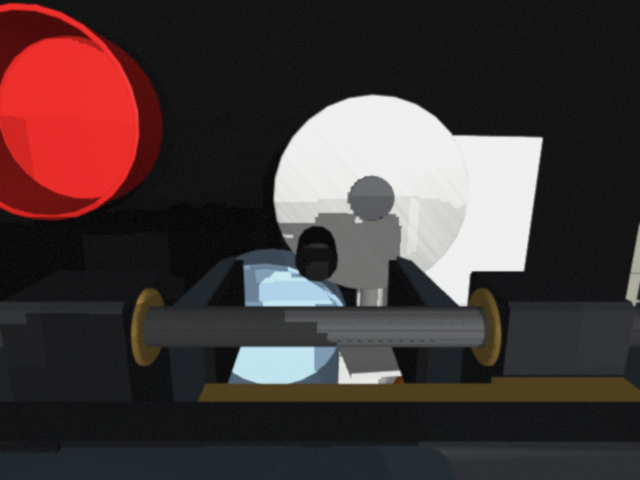

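The hub at (371,198) and knob top at (318,262) lie within 2.5 mm of the estimates. That puts the axis near (621.5,42) and the knob near (588,13), a radius of 44 mm as expected. I'll descend and grip the knob lightly.

Call:
send_rows(
  motion=[
    {"tx":0,"ty":0.0015,"tz":0.07,"rx":0,"ry":0,"rz":0,"gripper":-0.32},
    {"tx":0,"ty":0,"tz":0.06,"rx":0,"ry":0,"rz":0,"gripper":-0.32},
    {"tx":0,"ty":0,"tz":0.036,"rx":0,"ry":0,"rz":0,"gripper":-0.32},
    {"tx":0,"ty":0,"tz":0,"rx":0,"ry":0,"rz":0,"gripper":-0.32},
    {"tx":0,"ty":0,"tz":0,"rx":0,"ry":0,"rz":0,"gripper":1},
    {"tx":0,"ty":0,"tz":0,"rx":0,"ry":0,"rz":0,"gripper":1},
    {"tx":0,"ty":0,"tz":0,"rx":0,"ry":0,"rz":0,"gripper":1},
    {"tx":0,"ty":0,"tz":0,"rx":0,"ry":0,"rz":0,"gripper":1},
    {"tx":0,"ty":0,"tz":0,"rx":0,"ry":0,"rz":0,"gripper":1},
  ],
  grip_force=12,
)

```text
time_s: 12.05
ee_pos: [588.3, 13.8, 177.8]
ee_rot: [-180.0, 0.0, 90.0]
force: [-2.4, -0.2, 3.7]
gripper_width: 24.0
gripper_force: 12.0
```

```bash
python3 - <<'E'
from h import *
print(env.state()['ee_pos'])
R=45;c=np.array([621.5,42])
th=np.radians(np.arctan2(-29,-33.5)*180/np.pi-15*np.arange(25))
d=np.diff(R*np.c_[np.cos(th),np.sin(th)],axis=0)/500
print(np.degrees(th[0]));print(np.c_[np.arange(24),d[:,1],d[:,0]].round(4))
E
```

```text
[588.33663642  13.76399145 177.82660294]
-139.11818970398878
[[ 0.00e+00  1.96e-02 -1.29e-02]
 [ 1.00e+00  2.23e-02 -7.40e-03]
 [ 2.00e+00  2.35e-02 -1.40e-03]
 [ 3.00e+00  2.30e-02  4.70e-03]
 [ 4.00e+00  2.10e-02  1.05e-02]
 [ 5.00e+00  1.76e-02  1.56e-02]
 [ 6.00e+00  1.29e-02  1.96e-02]
 [ 7.00e+00  7.40e-03  2.23e-02]
 [ 8.00e+00  1.40e-03  2.35e-02]
 [ 9.00e+00 -4.70e-03  2.30e-02]
 [ 1.00e+01 -1.05e-02  2.10e-02]
 [ 1.10e+01 -1.56e-02  1.76e-02]
 [ 1.20e+01 -1.96e-02  1.29e-02]
 [ 1.30e+01 -2.23e-02  7.40e-03]
 [ 1.40e+01 -2.35e-02  1.40e-03]
 [ 1.50e+01 -2.30e-02 -4.70e-03]
 [ 1.60e+01 -2.10e-02 -1.05e-02]
 [ 1.70e+01 -1.76e-02 -1.56e-02]
 [ 1.80e+01 -1.29e-02 -1.96e-02]
 [ 1.90e+01 -7.40e-03 -2.23e-02]
 [ 2.00e+01 -1.40e-03 -2.35e-02]
 [ 2.10e+01  4.70e-03 -2.30e-02]
 [ 2.20e+01  1.05e-02 -2.10e-02]
 [ 2.30e+01  1.56e-02 -1.76e-02]]
```

Call:
send_rows(
  motion=[
    {"tx":0.0196,"ty":-0.0129,"tz":0,"rx":0,"ry":0,"rz":0,"gripper":1},
    {"tx":0.0223,"ty":-0.0074,"tz":0,"rx":0,"ry":0,"rz":0,"gripper":1},
    {"tx":0.0235,"ty":-0.0014,"tz":0,"rx":0,"ry":0,"rz":0,"gripper":1},
    {"tx":0.023,"ty":0.0047,"tz":0,"rx":0,"ry":0,"rz":0,"gripper":1},
    {"tx":0.021,"ty":0.0105,"tz":0,"rx":0,"ry":0,"rz":0,"gripper":1},
    {"tx":0.0176,"ty":0.0156,"tz":0,"rx":0,"ry":0,"rz":0,"gripper":1},
  ],
)

```text
time_s: 12.8
ee_pos: [593.6, 78.9, 177.8]
ee_rot: [180.0, -0.1, 90.0]
force: [-0.7, -1.8, 4.7]
gripper_width: 24.1
gripper_force: 12.0
```

Call:
send_rows(
  motion=[
    {"tx":0.0129,"ty":0.0196,"tz":0,"rx":0,"ry":0,"rz":0,"gripper":1},
    {"tx":0.0074,"ty":0.0223,"tz":0,"rx":0,"ry":0,"rz":0,"gripper":1},
    {"tx":0.0014,"ty":0.0235,"tz":0,"rx":0,"ry":0,"rz":0,"gripper":1},
    {"tx":-0.0047,"ty":0.023,"tz":0,"rx":0,"ry":0,"rz":0,"gripper":1},
    {"tx":-0.0105,"ty":0.021,"tz":0,"rx":0,"ry":0,"rz":0,"gripper":1},
    {"tx":-0.0156,"ty":0.0176,"tz":0,"rx":0,"ry":0,"rz":0,"gripper":1},
  ],
)

```text
time_s: 13.55
ee_pos: [656.6, 72.6, 177.8]
ee_rot: [-179.9, 0.0, 90.0]
force: [-7.2, -2.1, 8.6]
gripper_width: 23.7
gripper_force: 12.0
```

Call:
send_rows(
  motion=[
    {"tx":-0.0196,"ty":0.0129,"tz":0,"rx":0,"ry":0,"rz":0,"gripper":1},
    {"tx":-0.0223,"ty":0.0074,"tz":0,"rx":0,"ry":0,"rz":0,"gripper":1},
    {"tx":-0.0235,"ty":0.0014,"tz":0,"rx":0,"ry":0,"rz":0,"gripper":1},
    {"tx":-0.023,"ty":-0.0047,"tz":0,"rx":0,"ry":0,"rz":0,"gripper":1},
    {"tx":-0.021,"ty":-0.0105,"tz":0,"rx":0,"ry":0,"rz":0,"gripper":1},
    {"tx":-0.0176,"ty":-0.0156,"tz":0,"rx":0,"ry":0,"rz":0,"gripper":1},
  ],
)

```text
time_s: 14.3
ee_pos: [653.2, 11.4, 177.8]
ee_rot: [179.9, -0.2, 90.0]
force: [-1.3, 5.6, 4.5]
gripper_width: 23.5
gripper_force: 12.0
```

Call:
send_rows(
  motion=[
    {"tx":-0.0129,"ty":-0.0196,"tz":0,"rx":0,"ry":0,"rz":0,"gripper":1},
    {"tx":-0.0074,"ty":-0.0223,"tz":0,"rx":0,"ry":0,"rz":0,"gripper":1},
    {"tx":-0.0014,"ty":-0.0235,"tz":0,"rx":0,"ry":0,"rz":0,"gripper":1},
    {"tx":0.0047,"ty":-0.023,"tz":0,"rx":0,"ry":0,"rz":0,"gripper":1},
    {"tx":0.0105,"ty":-0.021,"tz":0,"rx":0,"ry":0,"rz":0,"gripper":1},
    {"tx":0.0156,"ty":-0.0176,"tz":0,"rx":0,"ry":0,"rz":0,"gripper":1},
  ],
)

```text
time_s: 15.05
ee_pos: [588.4, 13.5, 177.8]
ee_rot: [179.9, 0.1, 90.0]
force: [3.4, -0.1, 4.4]
gripper_width: 23.5
gripper_force: 12.0
```

One full turn is done with low forces and the knob still held. On to the second.

Call:
send_rows(
  motion=[
    {"tx":0.0196,"ty":-0.0129,"tz":0,"rx":0,"ry":0,"rz":0,"gripper":1},
    {"tx":0.0223,"ty":-0.0074,"tz":0,"rx":0,"ry":0,"rz":0,"gripper":1},
    {"tx":0.0235,"ty":-0.0014,"tz":0,"rx":0,"ry":0,"rz":0,"gripper":1},
    {"tx":0.023,"ty":0.0047,"tz":0,"rx":0,"ry":0,"rz":0,"gripper":1},
    {"tx":0.021,"ty":0.0105,"tz":0,"rx":0,"ry":0,"rz":0,"gripper":1},
    {"tx":0.0176,"ty":0.0156,"tz":0,"rx":0,"ry":0,"rz":0,"gripper":1},
    {"tx":0.0129,"ty":0.0196,"tz":0,"rx":0,"ry":0,"rz":0,"gripper":1},
    {"tx":0.0074,"ty":0.0223,"tz":0,"rx":0,"ry":0,"rz":0,"gripper":1},
    {"tx":0.0014,"ty":0.0235,"tz":0,"rx":0,"ry":0,"rz":0,"gripper":1},
    {"tx":-0.0047,"ty":0.023,"tz":0,"rx":0,"ry":0,"rz":0,"gripper":1},
    {"tx":-0.0105,"ty":0.021,"tz":0,"rx":0,"ry":0,"rz":0,"gripper":1},
    {"tx":-0.0156,"ty":0.0176,"tz":0,"rx":0,"ry":0,"rz":0,"gripper":1},
  ],
)

```text
time_s: 16.55
ee_pos: [655.6, 73.5, 177.8]
ee_rot: [-179.9, -0.0, 90.0]
force: [-1.1, 0.9, 7.1]
gripper_width: 24.1
gripper_force: 12.0
```

Call:
send_rows(
  motion=[
    {"tx":-0.0196,"ty":0.0129,"tz":0,"rx":0,"ry":0,"rz":0,"gripper":1},
    {"tx":-0.0223,"ty":0.0074,"tz":0,"rx":0,"ry":0,"rz":0,"gripper":1},
    {"tx":-0.0235,"ty":0.0014,"tz":0,"rx":0,"ry":0,"rz":0,"gripper":1},
    {"tx":-0.023,"ty":-0.0047,"tz":0,"rx":0,"ry":0,"rz":0,"gripper":1},
    {"tx":-0.021,"ty":-0.0105,"tz":0,"rx":0,"ry":0,"rz":0,"gripper":1},
    {"tx":-0.0176,"ty":-0.0156,"tz":0,"rx":0,"ry":0,"rz":0,"gripper":1},
    {"tx":-0.0129,"ty":-0.0196,"tz":0,"rx":0,"ry":0,"rz":0,"gripper":1},
    {"tx":-0.0074,"ty":-0.0223,"tz":0,"rx":0,"ry":0,"rz":0,"gripper":1},
    {"tx":-0.0014,"ty":-0.0235,"tz":0,"rx":0,"ry":0,"rz":0,"gripper":1},
    {"tx":0.0047,"ty":-0.023,"tz":0,"rx":0,"ry":0,"rz":0,"gripper":1},
    {"tx":0.0105,"ty":-0.021,"tz":0,"rx":0,"ry":0,"rz":0,"gripper":1},
    {"tx":0.0156,"ty":-0.0176,"tz":0,"rx":0,"ry":0,"rz":0,"gripper":1},
  ],
)

```text
time_s: 18.05
ee_pos: [588.3, 13.6, 177.8]
ee_rot: [179.9, 0.1, 90.0]
force: [3.7, 0.2, 5.9]
gripper_width: 23.4
gripper_force: 12.0
```

```bash
python3 - <<'E'
from h import *
b=grab('top');a=grab('scene')
x=np.hstack([cv2.resize(b['frame'][130:300,250:450],(400,340)),cv2.resize(a['frame'][190:360,190:390],(400,340))])
cv2.imwrite('pics/c5.png',x[:,:,::-1])
E
```

```text
(no output)
```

View pics/c5.png

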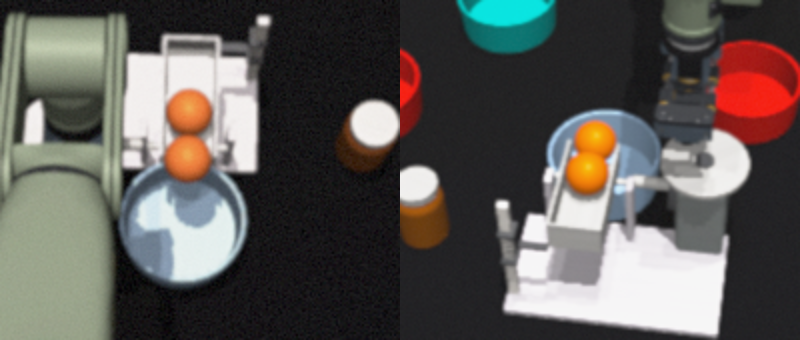

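After two turns the trough has tipped and both oranges are rolling over the lip at crop (187,158) into the basin. Turns three and four follow.

Call:
send_rows(
  motion=[
    {"tx":0.0196,"ty":-0.0129,"tz":0,"rx":0,"ry":0,"rz":0,"gripper":1},
    {"tx":0.0223,"ty":-0.0074,"tz":0,"rx":0,"ry":0,"rz":0,"gripper":1},
    {"tx":0.0235,"ty":-0.0014,"tz":0,"rx":0,"ry":0,"rz":0,"gripper":1},
    {"tx":0.023,"ty":0.0047,"tz":0,"rx":0,"ry":0,"rz":0,"gripper":1},
    {"tx":0.021,"ty":0.0105,"tz":0,"rx":0,"ry":0,"rz":0,"gripper":1},
    {"tx":0.0176,"ty":0.0156,"tz":0,"rx":0,"ry":0,"rz":0,"gripper":1},
    {"tx":0.0129,"ty":0.0196,"tz":0,"rx":0,"ry":0,"rz":0,"gripper":1},
    {"tx":0.0074,"ty":0.0223,"tz":0,"rx":0,"ry":0,"rz":0,"gripper":1},
    {"tx":0.0014,"ty":0.0235,"tz":0,"rx":0,"ry":0,"rz":0,"gripper":1},
    {"tx":-0.0047,"ty":0.023,"tz":0,"rx":0,"ry":0,"rz":0,"gripper":1},
    {"tx":-0.0105,"ty":0.021,"tz":0,"rx":0,"ry":0,"rz":0,"gripper":1},
    {"tx":-0.0156,"ty":0.0176,"tz":0,"rx":0,"ry":0,"rz":0,"gripper":1},
  ],
)

```text
time_s: 19.65
ee_pos: [655.8, 73.3, 177.8]
ee_rot: [-179.9, -0.0, 90.0]
force: [-1.1, 1.2, 8.2]
gripper_width: 23.8
gripper_force: 12.0
```

Call:
send_rows(
  motion=[
    {"tx":-0.0196,"ty":0.0129,"tz":0,"rx":0,"ry":0,"rz":0,"gripper":1},
    {"tx":-0.0223,"ty":0.0074,"tz":0,"rx":0,"ry":0,"rz":0,"gripper":1},
    {"tx":-0.0235,"ty":0.0014,"tz":0,"rx":0,"ry":0,"rz":0,"gripper":1},
    {"tx":-0.023,"ty":-0.0047,"tz":0,"rx":0,"ry":0,"rz":0,"gripper":1},
    {"tx":-0.021,"ty":-0.0105,"tz":0,"rx":0,"ry":0,"rz":0,"gripper":1},
    {"tx":-0.0176,"ty":-0.0156,"tz":0,"rx":0,"ry":0,"rz":0,"gripper":1},
    {"tx":-0.0129,"ty":-0.0196,"tz":0,"rx":0,"ry":0,"rz":0,"gripper":1},
    {"tx":-0.0074,"ty":-0.0223,"tz":0,"rx":0,"ry":0,"rz":0,"gripper":1},
    {"tx":-0.0014,"ty":-0.0235,"tz":0,"rx":0,"ry":0,"rz":0,"gripper":1},
    {"tx":0.0047,"ty":-0.023,"tz":0,"rx":0,"ry":0,"rz":0,"gripper":1},
    {"tx":0.0105,"ty":-0.021,"tz":0,"rx":0,"ry":0,"rz":0,"gripper":1},
    {"tx":0.0156,"ty":-0.0176,"tz":0,"rx":0,"ry":0,"rz":0,"gripper":1},
  ],
)

```text
time_s: 21.15
ee_pos: [588.5, 13.5, 177.8]
ee_rot: [179.9, 0.1, 90.0]
force: [2.8, -0.0, 6.0]
gripper_width: 23.8
gripper_force: 12.0
```

Call:
send_rows(
  motion=[
    {"tx":0.0196,"ty":-0.0129,"tz":0,"rx":0,"ry":0,"rz":0,"gripper":1},
    {"tx":0.0223,"ty":-0.0074,"tz":0,"rx":0,"ry":0,"rz":0,"gripper":1},
    {"tx":0.0235,"ty":-0.0014,"tz":0,"rx":0,"ry":0,"rz":0,"gripper":1},
    {"tx":0.023,"ty":0.0047,"tz":0,"rx":0,"ry":0,"rz":0,"gripper":1},
    {"tx":0.021,"ty":0.0105,"tz":0,"rx":0,"ry":0,"rz":0,"gripper":1},
    {"tx":0.0176,"ty":0.0156,"tz":0,"rx":0,"ry":0,"rz":0,"gripper":1},
    {"tx":0.0129,"ty":0.0196,"tz":0,"rx":0,"ry":0,"rz":0,"gripper":1},
    {"tx":0.0074,"ty":0.0223,"tz":0,"rx":0,"ry":0,"rz":0,"gripper":1},
    {"tx":0.0014,"ty":0.0235,"tz":0,"rx":0,"ry":0,"rz":0,"gripper":1},
    {"tx":-0.0047,"ty":0.023,"tz":0,"rx":0,"ry":0,"rz":0,"gripper":1},
    {"tx":-0.0105,"ty":0.021,"tz":0,"rx":0,"ry":0,"rz":0,"gripper":1},
    {"tx":-0.0156,"ty":0.0176,"tz":0,"rx":0,"ry":0,"rz":0,"gripper":1},
  ],
)

```text
time_s: 22.65
ee_pos: [655.8, 73.3, 177.7]
ee_rot: [-179.9, -0.0, 90.0]
force: [-3.1, 0.5, 8.3]
gripper_width: 23.8
gripper_force: 12.0
```

Call:
send_rows(
  motion=[
    {"tx":-0.0196,"ty":0.0129,"tz":0,"rx":0,"ry":0,"rz":0,"gripper":1},
    {"tx":-0.0223,"ty":0.0074,"tz":0,"rx":0,"ry":0,"rz":0,"gripper":1},
    {"tx":-0.0235,"ty":0.0014,"tz":0,"rx":0,"ry":0,"rz":0,"gripper":1},
    {"tx":-0.023,"ty":-0.0047,"tz":0,"rx":0,"ry":0,"rz":0,"gripper":1},
    {"tx":-0.021,"ty":-0.0105,"tz":0,"rx":0,"ry":0,"rz":0,"gripper":1},
    {"tx":-0.0176,"ty":-0.0156,"tz":0,"rx":0,"ry":0,"rz":0,"gripper":1},
    {"tx":-0.0129,"ty":-0.0196,"tz":0,"rx":0,"ry":0,"rz":0,"gripper":1},
    {"tx":-0.0074,"ty":-0.0223,"tz":0,"rx":0,"ry":0,"rz":0,"gripper":1},
    {"tx":-0.0014,"ty":-0.0235,"tz":0,"rx":0,"ry":0,"rz":0,"gripper":1},
    {"tx":0.0047,"ty":-0.023,"tz":0,"rx":0,"ry":0,"rz":0,"gripper":1},
    {"tx":0.0105,"ty":-0.021,"tz":0,"rx":0,"ry":0,"rz":0,"gripper":1},
    {"tx":0.0156,"ty":-0.0176,"tz":0,"rx":0,"ry":0,"rz":0,"gripper":1},
  ],
)

```text
time_s: 24.15
ee_pos: [588.4, 13.5, 177.8]
ee_rot: [179.9, 0.1, 90.0]
force: [3.0, 0.8, 4.9]
gripper_width: 23.5
gripper_force: 12.0
```

Now the last 42°. Then I'll release, raise straight up and back off.

Call:
send_rows(
  motion=[
    {"tx":0.0196,"ty":-0.0129,"tz":0,"rx":0,"ry":0,"rz":0,"gripper":1},
    {"tx":0.0223,"ty":-0.0074,"tz":0,"rx":0,"ry":0,"rz":0,"gripper":1},
    {"tx":0.018,"ty":-0.001,"tz":0,"rx":0,"ry":0,"rz":0,"gripper":1},
    {"tx":0,"ty":0,"tz":0,"rx":0,"ry":0,"rz":0,"gripper":1},
    {"tx":0,"ty":0,"tz":0,"rx":0,"ry":0,"rz":0,"gripper":-0.1},
    {"tx":0,"ty":0,"tz":0,"rx":0,"ry":0,"rz":0,"gripper":-0.1},
    {"tx":0,"ty":0,"tz":0,"rx":0,"ry":0,"rz":0,"gripper":-0.1},
    {"tx":0,"ty":0,"tz":-0.08,"rx":0,"ry":0,"rz":0,"gripper":-0.1},
    {"tx":0,"ty":0,"tz":-0.1,"rx":0,"ry":0,"rz":0,"gripper":-0.1},
    {"tx":0.05,"ty":-0.1,"tz":0,"rx":0,"ry":0,"rz":0,"gripper":-0.1},
    {"tx":0.05,"ty":-0.1,"tz":0,"rx":0,"ry":0,"rz":0,"gripper":-0.1},
    {"tx":0.05,"ty":-0.1,"tz":0,"rx":0,"ry":0,"rz":0,"gripper":-0.1},
  ],
)

```text
time_s: 25.65
ee_pos: [426.3, 119.1, 267.1]
ee_rot: [-180.0, 0.0, 89.9]
force: [0.4, 0.7, 0.2]
gripper_width: 50.2
gripper_force: 0.0
```

```bash
python3 - <<'E'
from bas import *
b=grab('top');a=grab('scene')
print(env.state()['ee_pos'],fit(b,(290,190,420,300)))
x=np.hstack([cv2.resize(b['frame'][130:300,250:450],(400,340)),cv2.resize(a['frame'][190:360,190:390],(400,340))])
cv2.imwrite('pics/c6.png',x[:,:,::-1])
E
```

```text
[423.38125096 119.79757607 267.42692947] (array([ 537.42818592, -115.32194763]), array([0.90502673, 2.07022002]), array([ 480.39985661, -199.55225463]), array([ 610.61380213, -129.32433594]))
```

View pics/c6.png

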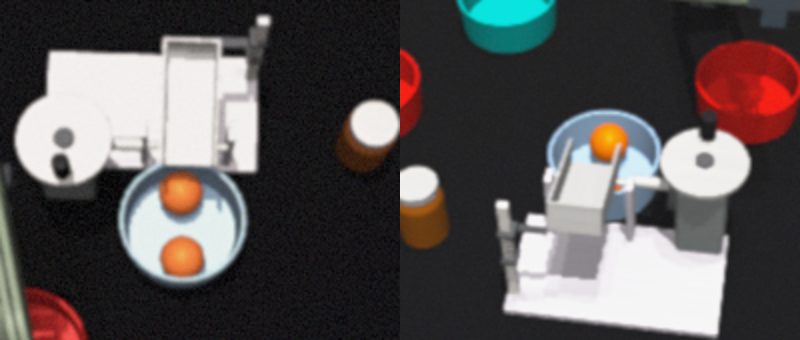

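Both oranges lie in the basin at crop (180,192) and (181,257). The basin is at about (536,-114), near its spot at (536,-117). The knob points to the stand's -x after four full turns, and the pointer is level with the upper rib. The arm is clear, so I'll hand in.

Call:
send_rows(
  motion=[
    {"tx":0,"ty":0,"tz":0,"rx":0,"ry":0,"rz":0,"gripper":-0.1},
    {"tx":0,"ty":0,"tz":0,"rx":0,"ry":0,"rz":0,"gripper":-0.1},
    {"tx":0,"ty":0,"tz":0,"rx":0,"ry":0,"rz":0,"gripper":-0.1},
    {"tx":0,"ty":0,"tz":0,"rx":0,"ry":0,"rz":0,"gripper":-0.1},
    {"tx":0,"ty":0,"tz":0,"rx":0,"ry":0,"rz":0,"gripper":-0.1},
    {"tx":0,"ty":0,"tz":0,"rx":0,"ry":0,"rz":0,"gripper":-0.1},
    {"tx":0,"ty":0,"tz":0,"rx":0,"ry":0,"rz":0,"gripper":-0.1},
    {"tx":0,"ty":0,"tz":0,"rx":0,"ry":0,"rz":0,"gripper":-0.1},
  ],
)

```text
time_s: 26.75
ee_pos: [428.1, 118.8, 267.4]
ee_rot: [180.0, 0.0, 90.0]
force: [0.1, -1.3, -1.0]
gripper_width: 50.1
gripper_force: 0.0
```

```bash
python3 -c "
from workcell import env
print(env.job_done())"
```

```text
the job is handed in; nothing more can be done
None
```

I handed the job in at about 27 s of the 72 s allowed, with no verdict returned: the last picture shows the basin within about 5 mm of its spot, both oranges in it, and the crank turned about four turns clockwise with the pointer level with the upper mark.

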